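# Half-open a lamp box shutter for a bottle check

## Task

Stand the small dropper bottle upright in the round nest in front of the lamp box's window and let go of it. Then slide the lamp box's spring-loaded shutter open to the half-way mark and finish while still holding it there against the spring, so that the window stays half open. Leave the taller bottle and the tin where they stand.

Things in the scene. Friction and masses are not known exactly. Their poses are not given: they have to be found in the camera images.
- bottle_mid (a point): Centre of the small dropper bottle (loose, 67 mm tall, about 35 g), half-way up, 33.5 mm above its foot; z along the bottle, upright at the start. Its round body is 26 mm wide up to 37 mm above the foot, the collar above 19 mm wide up to 48 mm: grip the body at or just below half-way up. It stands in a rough left-right row with the taller bottle and the tin, in any of the three places.
- lamp_box: Lamp box, fixed, placed and turned a little anew each time: base plate 150 (x) by 160 (y) by 6 mm, grey housing on its far part (x 12 to 72, y -75 to 75 mm, top at z = 66 mm). Origin: centre of the plate's underside; x away from the robot, y left along the shutter's travel, z up. White window, 60 mm wide, in the right half of the near face (y -65 to -5 mm), covered by the closed shutter.
- nest (a point): Centre of the flat floor of the round nest on the base plate in front of the window (lamp box x -42, y -35 mm): a low round metal cup with straight walls, 37 mm inside and 43 mm outside diameter, its rim 6 mm above the floor. The floor is 10 mm above the bench. Axes as the lamp box.
- shutter (a joint): How far the shutter is open, in m: 0 closed (at the start), 0.060 fully open, 0.030 half travel. It slides along the lamp box's +y (to the left). A spring pushes it shut: about 3.5 N to start it, 7.7 N at half travel, 12 N fully open; it closes again when let go.
- shutter_knob (a point): Point in the shutter's black upright grip, on its centre line, 14 mm below its top; it moves with the shutter (closed: lamp box x 20, y -35, z 92 mm). The grip is 24 (x) by 14 (y) by 34 mm tall; 20 mm below this point is its foot on a flat steel strip over the housing. Axes as the lamp box: pinch it along y from above, or push its -y side.
- half_mark (a point): Middle of the half-way mark, the longest of the three dark lines on top of the housing (lamp box x 53, y -5 mm; the short ones, right and left of it, are closed and fully open). At half travel the small steel pointer on the far side of the grip is in line with it, the grip's centre at the same lamp box y. Axes as the lamp box.
- tall_bottle: The taller bottle with a dropper top (33 mm diameter, 102 mm tall), to be left alone; origin at the centre of its underside, z up.
- tin: Round tin with a screw lid (39 mm diameter, 28 mm tall), to be left alone; origin at the centre of its underside, z up.

How it is judged (in metres and radians):
On the way, in this order (a step that is already met when the one before it is completed fails the run):
1. the small bottle stands upright in the nest, let go (horizontal distance between bottle_mid and nest below 0.008 m and z of bottle_mid in the frame of nest below 0.0375 m and angle between bottle_mid's own z axis and vertical below 0.1 rad and contact force between each of the arm, the fingers and bottle below 0.1 N), for 0.3 s.
2. the fingers hold the shutter at half travel (value of joint shutter between 0.025 and 0.035 m and contact force between the fingers and shutter above 2 N), for 0.5 s.
At the end, for the whole second after the job is handed in: The fingers hold the shutter at half travel (30 of 60 mm, within 5 mm) with over 2 N; the small bottle stands upright (0.1 rad) on the nest floor (within 8 mm of its centre, 4 mm in height), untouched by robot or shutter; the taller bottle and the tin are within 20 mm of their places (all of step 1 and all of step 2 and contact force between bottle and shutter below 0.3 N and distance of each of tall_bottle, tin from where it was at the start of the episode below 0.02 m); the arm keeps its last pose, push and grip.
It fails at once if the taller bottle or the tin is shifted by more than 20 mm or tipped (distance of any of tall_bottle, tin from where it was at the start of the episode above 0.02 m or angle between any of tall_bottle, tin's own z axis and vertical above 0.5 rad).
It also fails if it takes over 48 s, if anything falls off the work surface, if the arm or the gripper's body presses on something with over 40 N, if the wrist force passes 120 N, or if a joint passes its speed limit or range.

## Robot

A 7-joint arm with a two-finger parallel gripper is mounted at the origin on a cart in front of the work surface, level with it; the furniture and walls round the work are solid. World frame = base frame: x ahead of the robot, y to its left, z up, the work surface at z = 0. Lengths are in mm, angles in rad, forces in N, time in s.
With the tool pointing down it reaches from about 400 to 875 mm from the base axis. Payload 4.4 kg.
Tool frame: the origin (TCP) lies midway between the tips of the shut fingers; the grasp point (between the pads) lies 19 mm behind it; z points along the fingers, y is the line along which they close (so a half turn about z gives the same grasp; the last joint's range is limited). The gripper opens to 85 mm and grips with 20 to 120 N. Pads are 22 mm wide; open, the fingers measure 114 mm over their backs; the gripper's body (76 mm by 85 mm) begins 54 mm behind the grasp point. The pads swing forward as they close: fully open they stand 13 mm farther back than shut.
Start: joints at [-1.332, 0.628, 0.038, 1.517, -0.027, 0.996, -0.02], TCP at [195.042, 620.061, 231.313] pointing down, gripper open.
Joint ranges: [-3.06, 3.06], [-0.37, 2.12], [-1.25, 1.32], [0.18, 2.47], [-1.1, 4.24], [0.23, 1.98], [-2.94, 2.94]. Speed limits (rad/s): [2.57, 2.57, 3.14, 3.14, 3.14, 3.14, 3.14].

## Interface

Orientations are given as [roll, pitch, yaw] about the fixed x, y, z axes, in that order (R = Rz(yaw) Ry(pitch) Rx(roll)).
In Python, from cell import read_state, get_image, finish_job gives the robot as it stands.
- The arm moves only by the tool send_rows, never from a script. Its argument "series" is a list of rows, each an object of numbers: "ax", "ay", "az": the turn, a rotation vector about the tool's x, y, z in rad; "dx", "dy", "dz": the shift along the tool's x, y, z in cm; "hand": the closure, from 0 (fully open) to 1 (shut). In form: [{"ax": .., "ay": .., "az": .., "dx": .., "dy": .., "dz": .., "hand": ..}, ...]. A call has 1 to 10 rows; each row is the pose to reach, as a shift and turn from the pose commanded when the call began, along the tool's axes at that moment; what a row does not reach only later rows make up. A row lasts 1/10 s, in which the tool goes at most 50 mm and 8.59 degrees, less where a joint would pass 70% of its speed; a pose out of reach is approached as far as the arm can. A call with a gripper value outside its range is refused whole. The fingers move at their own pace and stop on an object; the grip force is fixed at half the most. Time passes only in rows, so rows that repeat a pose let the fingers close. It gives the time, the measured TCP pose, the force, the opening and the grip force at its end, in the units of the state.
- read_state(): the state, without advancing time (a new reading comes with each control period).
- get_image(name): name is "scene" or "top"; returns a dict with "pixels" (384x512x3 uint8, red, green, blue), "mtx" (3x3 intrinsics, pixels), "R" (3x3) and "t" (3): a world point X has camera coordinates R X + t. Camera axes: x right, y down, z forward; pixel columns grow to the right and rows downward; lengths in mm; the calibration is good to about 2 mm. A picture is of the moment at which its call begins. There is no depth.
- finish_job(): hands the job in; it is judged then, once.
The state is a dict: "clock": time; "qpos": joint angles; "qd": joint speeds; "tau": joint torques, N m; "eef_pos": TCP position; "tool_rot": TCP orientation; "force": force on the tool from outside, world axes, zero at the start; "torque": the same for the moment, N m; "width": finger opening in mm; "gripper_force": force on a finger pad.
Only numpy, scipy, OpenCV 4.12 (cv2) and the standard library are available. Lean on these libraries where they do the work, as an engineer would, in place of code of your own. Each camera call takes 0.05 s, during which the arm holds its last target. There are 200 camera calls.

## Working session

There is one attempt and no reset: what is moved stays moved. The work goes in short steps, Python scripts to look and compute and a tool call to move; the robot and the scene stay as the last step left them, time stands still between calls to the robot, and variables do not carry over. Pictures are saved under pics/ and viewed, at most 10 in all, crops included, and the job is handed in when it is done.

Besides the shell and the picture viewer there is one more tool, called as name(argument=value, ...), one argument or row to a line, values as JSON. send_rows: Moves the arm, as the interface text tells. Its arguments: {"type":"object","properties":{"series":{"type":"array","items":{"type":"object","properties":{"ax":{"type":"number"},"ay":{"type":"number"},"az":{"type":"number"},"dx":{"type":"number"},"dy":{"type":"number"},"dz":{"type":"number"},"hand":{"type":"number"}}}}},"required":["series"]}

```bash
mkdir -p pics; cat > h.py <<'E'
import numpy as np, cv2
from cell import *
def load(n):
    d=np.load(f'{n}.npz'); return d
def grab(n,tag=''):
    g=get_image(n); np.savez(f'{n}{tag}.npz',**{k:np.asarray(g[k]) for k in ('pixels','mtx','R','t')}); return g
def cast(g,u,v,z):
    R=g['R'];t=np.asarray(g['t']).ravel()
    d=R.T@np.linalg.inv(g['mtx'])@np.array([u,v,1.]); c=-R.T@t
    return c+d*(z-c[2])/d[2]
def proj(g,X):
    p=g['mtx']@(g['R']@np.asarray(X,float)+np.asarray(g['t']).ravel()); return p[:2]/p[2]
E
python3 - <<'E'
from h import *
ims=[]
for n in('scene','top'):
    g=grab(n); cv2.imwrite(f'pics/{n}0.png',cv2.resize(g['pixels'][:,:,::-1],(800,600),interpolation=cv2.INTER_CUBIC))
    print(n,(-g['R'].T@np.ravel(g['t'])).round(),g['R'].round(2).tolist())
print(read_state())
E
```

```text
scene [  37. -685.  409.] [[0.81, -0.59, -0.01], [-0.22, -0.29, -0.93], [0.55, 0.75, -0.37]]
top [ 432.  -46. 1113.] [[0.02, -1.0, 0.01], [-1.0, -0.02, -0.1], [0.1, -0.01, -1.0]]
{'clock': 0.1, 'qpos': array([-1.3318044 ,  0.62925365,  0.03842889,  1.51825981, -0.02700052,
        0.99632066, -0.01999217]), 'qd': array([ 0.00089443, -0.00228436, -0.00012086, -0.00282385, -0.00038899,
       -0.00088704,  0.00047629]), 'tau': array([ 2.50879049e-03, -5.64539909e+01,  1.22997187e+00, -1.93976712e+01,
        1.11733441e-02,  5.38865483e-03, -1.16342298e-05]), 'eef_pos': array([194.85426693, 619.5158238 , 230.4833759 ]), 'tool_rot': array([-3.13986856e+00,  7.64254548e-06,  2.83682131e+00]), 'force': array([-0.17812178, -0.39957616,  0.2676701 ]), 'torque': array([ 0.00699017, -0.03111109,  0.00438737]), 'gripper_force': 0.0, 'width': 85.31938025460303}
```

View pics/scene0.png

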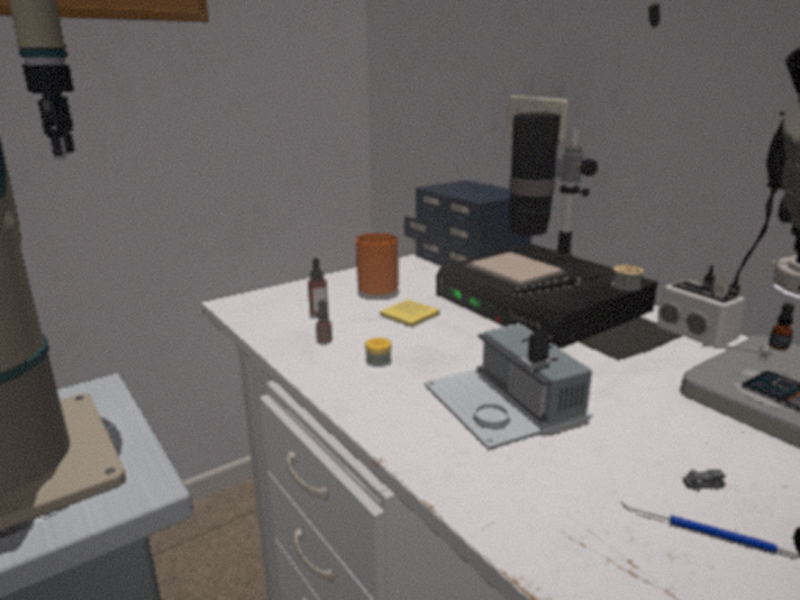

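View pics/top0.png

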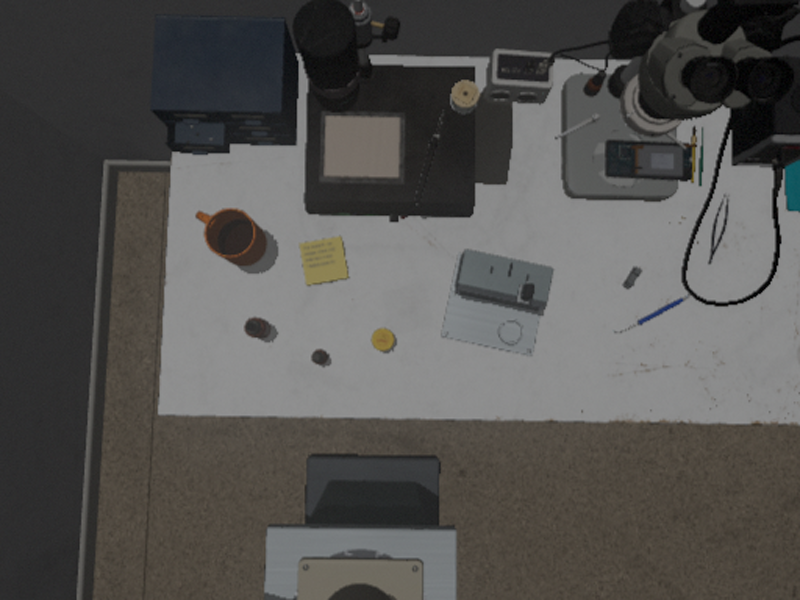

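Small bottle: scene (324,325), top (320,357), in the middle of the row; taller bottle to its left, tin to its right. Lamp box: top (498,300), nest ring (511,331), knob (526,292).

```bash
python3 - <<'E'
from h import *
t=load('top');s=load('scene')
c=lambda g,x,y,w,h,k:cv2.convertScaleAbs(cv2.resize(g['pixels'][y:y+h,x:x+w,::-1],(w*k,h*k),interpolation=cv2.INTER_CUBIC),alpha=1.5)
a=np.hstack([c(t,275,152,85,80,5),c(s,270,205,75,80,5)])
b=np.hstack([c(t,150,195,110,40,4),np.zeros((160,360,3),np.uint8)])
b2=c(s,185,160,75,40,4); b[:, 440:740]=b2
cv2.imwrite('pics/crops.png',np.vstack([a,b]))
# dark/coloured blobs on the bench
hsv=cv2.cvtColor(t['pixels'],cv2.COLOR_RGB2HSV)
for nm,g,roi in(('top',t,(150,195,110,40)),('scene',s,(185,160,75,80))):
    x,y,w,h=roi; p=g['pixels'][y:y+h,x:x+w]; gr=p.max(2)
    m=(gr<(65 if nm=='top' else 80)).astype(np.uint8)
    n,l,st,ce=cv2.connectedComponentsWithStats(m)
    for i in range(1,n):
        if st[i,4]>15: print(nm,'dark',st[i]+[x,y,0,0,0],ce[i]+[x,y])
x,y,w,h=230,205,30,30
m=(hsv[...,1]>120)&(hsv[...,0]>15)&(hsv[...,0]<35); m[:195]=0;m[235:]=0
v,u=np.nonzero(m[:, :300]); print('tin',u.mean(),v.mean(),cast(t,u.mean(),v.mean(),28).round(1))
E
```

```text
top dark [157 204  16  12 136] [164.61029412 209.81617647]
top dark [200 225  10   8  59] [204.79661017 228.45762712]
scene dark [198 165   9  18  89] [201.97752809 174.2247191 ]
scene dark [201 193   9  14  69] [205.82608696 199.44927536]
tin 244.83802816901408 216.96478873239437 [463.6 -30.3  28. ]
```

View pics/crops.png

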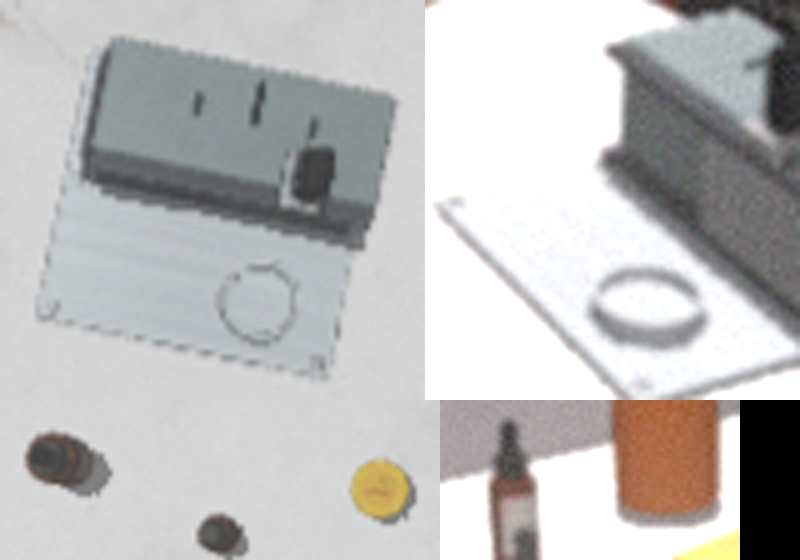

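Crop shows plate near corners at crop px (38,318),(328,377), nest ring centre (258,304), half mark (258,103), housing far corners (112,38),(397,97), knob at (315,172), bottle dropper (215,533) in the lower crop.

```bash
cat > m.py <<'E'
from h import *
t=load('top');s=load('scene')
u=lambda a,b:((a+.5)/5-.5+275,(b+.5)/5-.5+152)
us=lambda a,b:((a-425+.5)/5-.5+270,(b+.5)/5-.5+205)
P={'nl':(38,318,6),'nr':(328,377,6),'fl':(112,38,66),'fr':(397,97,66),'nest':(258,304,16),'half':(258,103,66),'open':(198,103,66),'closed':(314,127,66),'knobtop':(317,172,106)}
L={'nl':(-75,80),'nr':(-75,-80),'fl':(72,75),'fr':(72,-75),'nest':(-42,-35),'half':(53,-5)}
W={k:cast(t,*u(a,b),z)[:2] for k,(a,b,z) in P.items()}
ks=list(L); A=np.array([L[k] for k in ks],float); B=np.array([W[k] for k in ks])
U,S,V=np.linalg.svd((A-A.mean(0)).T@(B-B.mean(0))); R=(U@V).T
o=B.mean(0)-R@A.mean(0); yaw=np.arctan2(R[1,0],R[0,0])
E
python3 - <<'E'
from m import *
print('yaw',yaw,'o',o.round(1))
for k in W: print(k,W[k].round(1), (R@np.array(L[k])+o-W[k]).round(1) if k in L else '')
print('nest scene', cast(s,*us(650,304-4),16).round(1))
print('nest pred',(R@[-42,-35]+o).round(1),'knob',(R@[20,-35]+o).round(1))
# bottle : dropper tip in top, body in scene
def tri(a,b):
    # a px top, b px scene
    M=[];q=[]
    for g,p in((t,a),(s,b)):
        Rm=g['R'];c=-Rm.T@np.ravel(g['t']);d=Rm.T@np.linalg.inv(g['mtx'])@[p[0],p[1],1];d/=np.linalg.norm(d)
        N=np.eye(3)-np.outer(d,d);M.append(N);q.append(N@c)
    return np.linalg.lstsq(np.vstack(M),np.hstack(q),rcond=None)[0]
print('blob tri',tri((204.8,228.4),(205.8,199.4)).round(1))
for z in(20,33.5,45,60): print(z,cast(t,204.8,228.46,z).round(1))
# red body in scene
p=s['pixels'].astype(int)
m=((p[...,0]<150)&(p.max(2)<150)).astype(np.uint8); 
for v in range(186,224): 
    c=np.nonzero(m[v,194:218])[0]
    print(v,(c.min()+194,c.max()+194) if len(c) else '',end=' ')
print()
for X in((480,50),(490,50),(480,60)): print(X,proj(s,(*X,0)).round(1),proj(s,(*X,67)).round(1),proj(t,(*X,67)).round(1),proj(t,(*X,0)).round(1))
p=t['pixels'].max(2); print(p[222:236,196:216])
E
```

```text
yaw -0.19082507887109448 o [ 528.9 -221.6]
nl [ 470.6 -130. ] [-0.2  1.1]
nr [ 441.7 -285.7] [-1.7 -0.2]
fl [ 612.9 -162. ] [0.9 0.3]
fr [ 585.  -308.7] [ 0.3 -0.2]
nest [ 479.7 -246.3] [ 1.3 -1.7]
half [ 580.6 -237.2] [-0.6  0.6]
open [ 580.  -206.4] 
closed [ 568.7 -266. ] 
knobtop [ 541.2 -259. ] 
nest scene [ 480.1 -251.2   16. ]
nest pred [ 481. -248.] knob [ 541.9 -259.8]
blob tri [431.2  71.7  50.8]
20 [431.8  74.6  20. ]
33.5 [431.8  73.1  33.5]
45 [431.8  71.9  45. ]
60 [431.8  70.2  60. ]
186 (np.int64(197), np.int64(208)) 187 (np.int64(197), np.int64(208)) 188 (np.int64(197), np.int64(209)) 189 (np.int64(197), np.int64(209)) 190 (np.int64(197), np.int64(209)) 191 (np.int64(197), np.int64(209)) 192 (np.int64(197), np.int64(209)) 193 (np.int64(198), np.int64(209)) 194 (np.int64(198), np.int64(209)) 195 (np.int64(198), np.int64(209)) 196 (np.int64(198), np.int64(209)) 197 (np.int64(198), np.int64(209)) 198 (np.int64(198), np.int64(209)) 199 (np.int64(198), np.int64(209)) 200 (np.int64(198), np.int64(209)) 201 (np.int64(198), np.int64(210)) 202 (np.int64(198), np.int64(210)) 2
[... 1333 characters left out ...]
 143 143
  143 142]
 [141 142 144  96  65  64  65  62  56  51  50  54  52  51  80 134 143 142
  144 143]
 [143 143 143 104  68  64  64  65  56  50  50  54  55  56  81 106 138 143
  143 143]
 [143 142 142 105  64  55  59  59  51  51  49  53  53  68  83  87 134 144
  142 143]
 [142 141 141 130  99  66  52  52  51  52  53  53  61  79  84  86 134 143
  143 143]
 [140 141 140 141 132 112  78  59  57  54  56  63  76  84  85  87 132 142
  141 143]
 [139 140 140 140 141 136 128 124  92  78  76  79  85  84  85 122 140 142
  142 143]
 [140 139 140 139 140 141 141 142 131 127  97  86 122 127 128 140 143 142
  142 143]
 [138 138 139 139 140 141 140 140 140 141 131 126 139 142 143 143 143 143
  143 143]]
```

```bash
cat > go.py <<'E'
import sys
from h import *
from scipy.spatial.transform import Rotation as Ro
def go(X,yaw=2.951):
    st=read_state(); A=Ro.from_euler('xyz',st['tool_rot']); D=A.inv().apply(np.asarray(X,float)-st['eef_pos'])/10
    r=(A.inv()*Ro.from_euler('xyz',[np.pi,0,yaw])).as_rotvec()
    print('t',st['clock'],'d cm',D.round(2),'a',r.round(3),'eef',st['eef_pos'].round(1),'F',st['force'].round(1),'w',round(st['width'],1))
if __name__=='__main__': go([float(a) for a in sys.argv[1:4]])
E
python3 - <<'E'
from m import *; from go import go
for z in(0,18,37,48,67): print(z,proj(s,(432,74,z)).round(1),proj(t,(432,74,z)).round(1))
print('scene mid body',cast(s,207.2,211.5,19).round(1),'tall',cast(t,164.6,209.8,60).round(1))
go((432,74,150)); 
E
```

```text
0 [207.1 218.1] [205.9 228.4]
18 [206.7 211.4] [205.1 228.4]
37 [206.3 204.3] [204.3 228.4]
48 [206.  200.1] [203.8 228.4]
67 [205.6 192.8] [203.  228.4]
scene mid body [431.7  71.   19. ] tall [477.4 173.7  60. ]
t 0.1 d cm [-38.99 -44.91   8.13] a [-0.002 -0.    -0.114] eef [194.9 619.5 230.5] F [-0.2 -0.4  0.3] w 85.3
```

send_rows(
  series=[
    {"dx": -39,"dy": -45,"dz": 8,"az": -0.114,"hand": 0.3},
    {"dx": -39,"dy": -45,"dz": 8,"az": -0.114,"hand": 0.3},
    {"dx": -39,"dy": -45,"dz": 8,"az": -0.114,"hand": 0.3},
    {"dx": -39,"dy": -45,"dz": 8,"az": -0.114,"hand": 0.3},
    {"dx": -39,"dy": -45,"dz": 8,"az": -0.114,"hand": 0.3},
    {"dx": -39,"dy": -45,"dz": 8,"az": -0.114,"hand": 0.3},
    {"dx": -39,"dy": -45,"dz": 8,"az": -0.114,"hand": 0.3},
    {"dx": -39,"dy": -45,"dz": 8,"az": -0.114,"hand": 0.3},
    {"dx": -39,"dy": -45,"dz": 8,"az": -0.114,"hand": 0.3},
    {"dx": -39,"dy": -45,"dz": 8,"az": -0.114,"hand": 0.3},
  ],
)

```text
invalid input at $.series[0]: expected keys ax, ay, az, dx, dy, dz, hand
```

```bash
python3 go.py 432 73 150; python3 -c "
from h import *
print(read_state()['qpos'].round(2))"
```

```text
t 0.1 d cm [-39.02 -45.     8.13] a [-0.002 -0.    -0.114] eef [194.9 619.5 230.5] F [-0.2 -0.4  0.3] w 85.3
[-1.33  0.63  0.04  1.52 -0.03  1.   -0.02]
```

send_rows(
  series=[
    {"ax": 0,"ay": 0,"az": -0.114,"dx": -39,"dy": -45,"dz": 8,"hand": 0.3},
    {"ax": 0,"ay": 0,"az": -0.114,"dx": -39,"dy": -45,"dz": 8,"hand": 0.3},
    {"ax": 0,"ay": 0,"az": -0.114,"dx": -39,"dy": -45,"dz": 8,"hand": 0.3},
    {"ax": 0,"ay": 0,"az": -0.114,"dx": -39,"dy": -45,"dz": 8,"hand": 0.3},
    {"ax": 0,"ay": 0,"az": -0.114,"dx": -39,"dy": -45,"dz": 8,"hand": 0.3},
    {"ax": 0,"ay": 0,"az": -0.114,"dx": -39,"dy": -45,"dz": 8,"hand": 0.3},
    {"ax": 0,"ay": 0,"az": -0.114,"dx": -39,"dy": -45,"dz": 8,"hand": 0.3},
    {"ax": 0,"ay": 0,"az": -0.114,"dx": -39,"dy": -45,"dz": 8,"hand": 0.3},
    {"ax": 0,"ay": 0,"az": -0.114,"dx": -39,"dy": -45,"dz": 8,"hand": 0.3},
    {"ax": 0,"ay": 0,"az": -0.114,"dx": -39,"dy": -45,"dz": 8,"hand": 0.3},
  ],
)

```text
clock: 1.1
eef_pos: [392.6, 163.6, 164.5]
tool_rot: [3.142, 0.0, 2.951]
force: [1.5, 0.4, -0.7]
width: 59.8
gripper_force: 0.0
```

```bash
python3 go.py 432 73 150; python3 -c "
from h import *
print(read_state()['qpos'].round(2))"
```

```text
t 1.1 d cm [-5.58 -8.16  1.45] a [0. 0. 0.] eef [392.6 163.6 164.5] F [ 1.5  0.4 -0.7] w 59.8
[-0.45  0.43 -0.01  2.19  0.01  0.53  0.91]
```

send_rows(
  series=[
    {"ax": 0,"ay": 0,"az": 0,"dx": -5,"dy": -7.5,"dz": 1.5,"hand": 0.3},
    {"ax": 0,"ay": 0,"az": 0,"dx": -5,"dy": -7.5,"dz": 1.5,"hand": 0.3},
    {"ax": 0,"ay": 0,"az": 0,"dx": -5,"dy": -7.5,"dz": 4,"hand": 0.3},
    {"ax": 0,"ay": 0,"az": 0,"dx": -5,"dy": -7.5,"dz": 4,"hand": 0.3},
    {"ax": 0,"ay": 0,"az": 0,"dx": -5,"dy": -7.5,"dz": 4,"hand": 0.3},
    {"ax": 0,"ay": 0,"az": 0,"dx": -5,"dy": -7.5,"dz": 4,"hand": 0.3},
  ],
)

```text
clock: 1.7
eef_pos: [427.1, 83.6, 125.4]
tool_rot: [3.141, 0.0, 2.953]
force: [0.1, -0.0, 0.1]
width: 59.5
gripper_force: 0.0
```

```bash
python3 go.py 432 73 11
```

```text
t 1.7 d cm [-0.67 -0.96 11.44] a [0.001 0.    0.002] eef [427.1  83.6 125.4] F [ 0.1 -0.   0.1] w 59.5
```

send_rows(
  series=[
    {"ax": 0,"ay": 0,"az": 0,"dx": -0.67,"dy": -0.96,"dz": 0,"hand": 0.3},
    {"ax": 0,"ay": 0,"az": 0,"dx": -0.67,"dy": -0.96,"dz": 3,"hand": 0.3},
    {"ax": 0,"ay": 0,"az": 0,"dx": -0.67,"dy": -0.96,"dz": 6,"hand": 0.3},
    {"ax": 0,"ay": 0,"az": 0,"dx": -0.67,"dy": -0.96,"dz": 9,"hand": 0.3},
    {"ax": 0,"ay": 0,"az": 0,"dx": -0.67,"dy": -0.96,"dz": 11,"hand": 0.3},
    {"ax": 0,"ay": 0,"az": 0,"dx": -0.67,"dy": -0.96,"dz": 11.4,"hand": 0.3},
    {"ax": 0,"ay": 0,"az": 0,"dx": -0.67,"dy": -0.96,"dz": 11.4,"hand": 0.3},
    {"ax": 0,"ay": 0,"az": 0,"dx": -0.67,"dy": -0.96,"dz": 11.4,"hand": 0.3},
  ],
)

```text
clock: 2.5
eef_pos: [432.1, 71.4, 10.1]
tool_rot: [3.141, -0.001, 2.952]
force: [-0.6, -0.8, 0.1]
width: 59.8
gripper_force: 0.0
```

```bash
python3 go.py 432 73 11; python3 - <<'E'
from h import *
a=grab('scene','1')['pixels'];b=grab('top','1')['pixels']
f=lambda p,x,y:cv2.resize(p[y:y+75,x:x+75,::-1],(400,400),interpolation=cv2.INTER_CUBIC)
cv2.imwrite('pics/pre.png',cv2.convertScaleAbs(np.hstack([f(a,170,155),f(b,165,190)]),alpha=1.4))
E
```

```text
t 2.5 d cm [ 0.04  0.15 -0.09] a [ 0.    -0.001  0.001] eef [432.1  71.4  10.1] F [-0.6 -0.8  0.1] w 59.8
```

View pics/pre.png

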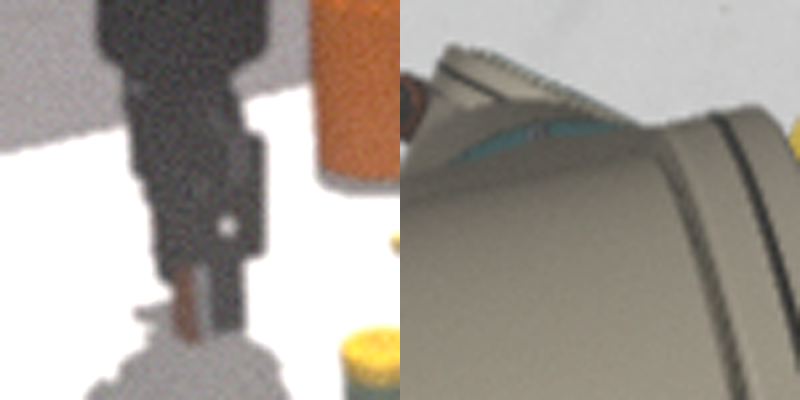

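The bottle (crop px ~187,300) stands between the fingers. Close and lift.

send_rows(
  series=[
    {"ax": 0,"ay": 0,"az": 0,"dx": 0,"dy": 0.1,"dz": 0,"hand": 0.6},
    {"ax": 0,"ay": 0,"az": 0,"dx": 0,"dy": 0.1,"dz": 0,"hand": 0.8},
    {"ax": 0,"ay": 0,"az": 0,"dx": 0,"dy": 0.1,"dz": 0,"hand": 1},
    {"ax": 0,"ay": 0,"az": 0,"dx": 0,"dy": 0.1,"dz": 0,"hand": 1},
    {"ax": 0,"ay": 0,"az": 0,"dx": 0,"dy": 0.1,"dz": 0,"hand": 1},
    {"ax": 0,"ay": 0,"az": 0,"dx": 0,"dy": 0.1,"dz": 0,"hand": 1},
    {"ax": 0,"ay": 0,"az": 0,"dx": 0,"dy": 0.1,"dz": 0,"hand": 1},
  ],
)

```text
clock: 3.3
eef_pos: [432.6, 72.9, 11.6]
tool_rot: [3.141, 0.002, 2.951]
force: [0.2, -0.1, 6.4]
width: 23.7
gripper_force: 58.5
```

send_rows(
  series=[
    {"ax": 0,"ay": 0,"az": 0,"dx": 0,"dy": 0,"dz": -2,"hand": 1},
    {"ax": 0,"ay": 0,"az": 0,"dx": 0,"dy": 0,"dz": -5,"hand": 1},
    {"ax": 0,"ay": 0,"az": 0,"dx": 0,"dy": 0,"dz": -8,"hand": 1},
    {"ax": 0,"ay": 0,"az": 0,"dx": 0,"dy": 0,"dz": -10,"hand": 1},
    {"ax": 0,"ay": 0,"az": 0,"dx": 0,"dy": 0,"dz": -10,"hand": 1},
  ],
)

```text
clock: 3.8
eef_pos: [433.5, 73.0, 113.1]
tool_rot: [3.14, 0.004, 2.95]
force: [0.4, 0.1, -0.4]
width: 23.7
gripper_force: 58.9
```

```bash
python3 go.py 481 -248 110
```

```text
t 3.8 d cm [-10.76 -30.61   0.3 ] a [ 0.002  0.004 -0.001] eef [433.5  73.  113.1] F [ 0.4  0.1 -0.4] w 23.7
```

send_rows(
  series=[
    {"ax": 0,"ay": 0,"az": 0,"dx": -3,"dy": -5,"dz": 0,"hand": 1},
    {"ax": 0,"ay": 0,"az": 0,"dx": -6,"dy": -10,"dz": 0,"hand": 1},
    {"ax": 0,"ay": 0,"az": 0,"dx": -8,"dy": -15,"dz": 0,"hand": 1},
    {"ax": 0,"ay": 0,"az": 0,"dx": -10,"dy": -20,"dz": 0,"hand": 1},
    {"ax": 0,"ay": 0,"az": 0,"dx": -10.8,"dy": -25,"dz": 0,"hand": 1},
    {"ax": 0,"ay": 0,"az": 0,"dx": -10.8,"dy": -29,"dz": 0,"hand": 1},
    {"ax": 0,"ay": 0,"az": 0,"dx": -10.8,"dy": -30.6,"dz": 1,"hand": 1},
    {"ax": 0,"ay": 0,"az": 0,"dx": -10.8,"dy": -30.6,"dz": 2,"hand": 1},
    {"ax": 0,"ay": 0,"az": 0,"dx": -10.8,"dy": -30.6,"dz": 2,"hand": 1},
    {"ax": 0,"ay": 0,"az": 0,"dx": -10.8,"dy": -30.6,"dz": 2,"hand": 1},
  ],
)

```text
clock: 4.8
eef_pos: [480.1, -246.3, 90.3]
tool_rot: [3.14, -0.001, 2.953]
force: [-0.6, 0.7, -0.1]
width: 24.1
gripper_force: 59.1
```

```bash
python3 go.py 481 -248 60; python3 - <<'E'
from h import *
a=grab('scene','2');b=grab('top','2')['pixels']
S=read_state()['eef_pos']
for z in (-10,20,30,55): print(z,proj(a,S+[0,0,z]).round(1))
f=lambda p,x,y:cv2.resize(p[y:y+100,x:x+80,::-1],(400,500),interpolation=cv2.INTER_CUBIC)
cv2.imwrite('pics/over.png',cv2.convertScaleAbs(np.hstack([f(a['pixels'],270,185),f(b,275,150)]),alpha=1.4))
E
```

```text
t 4.8 d cm [-0.12 -0.15  3.03] a [ 0.001 -0.001  0.002] eef [ 480.1 -246.3   90.3] F [-0.6  0.7 -0.1] w 24.1
-10 [314.7 232.5]
20 [315.5 217.6]
30 [315.8 212.5]
55 [316.5 199.5]
```

View pics/over.png

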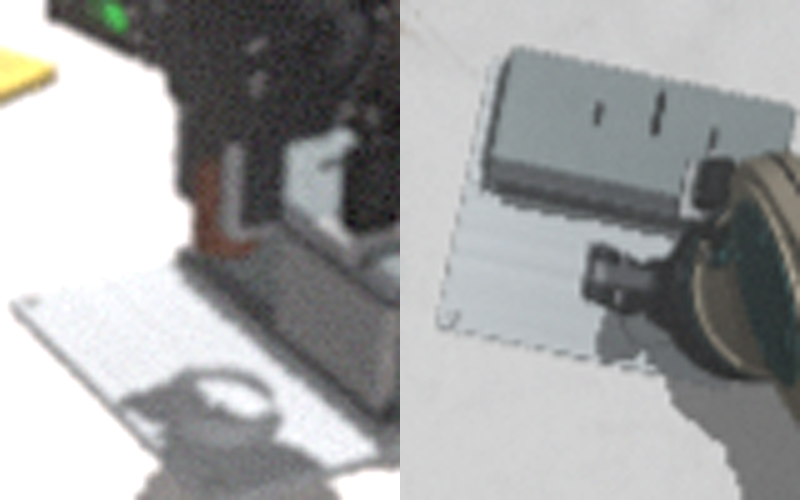

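```bash
python3 - <<'E'
from m import *
for X in((481,-248),(480,-250),(480,-246)): print(X,(proj(s,(*X,16))-us(0,0)+np.array([0,0]))*5+[0,0])
p=s['pixels'].astype(int).sum(2)//3
# ring lateral extent rows 262..272 in native px
for v in range(257,276,2): print(v,p[v,300:346])
E
```

```text
(481, -248) [645.6838908 295.4564527]
(480, -250) [647.47307208 298.68859913]
(480, -246) [640.0156665  293.98582051]
257 [169 168 169 172 172 170 171 165 167 165 160 160 166 160 162 162 165 167
 165 165 170 169 168 159 136 117  98  85  78  73  65  60  56  61  68  71
  76  72  75  69  74  72  76  73  78  79]
259 [167 167 166 170 171 166 154 144 128 117 112 115 112 117 114 112 115 117
 122 132 140 157 159 167 170 164 146 119  99  88  84  76  70  56  51  54
  61  72  73  66  69  74  72  73  68  80]
261 [164 168 161 164 152 130 117 116 124 129 144 147 150 154 149 145 135 128
 120 107 100 105 120 144 161 168 166 163 159 146 127 100  85  76  73  61
  51  54  59  68  70  72  74  73  75  79]
263 [167 170 167 158 150 137 155 165 169 171 177 169 172 170 173 172 170 173
 173 164 150 131 114 105 134 161 167 167 169 169 161 148 133 109  90  78
  72  66  57  59  58  68  71  71  73  82]
265 [171 167 153 132 137 153 166 173 174 171 172 173 168 167 171 169 170 174
 174 171 175 172 160 146 144 158 167 170 172 167 168 167 167 161 134 112
  87  85  75  71  61  52  56  66  71  78]
267 [168 162 137 108  
[... 237 characters left out ...]
5 158 155
 152 144 139 129 115 105  97 106 134 162 169 171 169 171 170 170 170 170
 167 163 149 134 112  91  78  77  73  57]
271 [172 171 171 165 150 124 107  92  94  94 102 100 100 104 107 106 105 104
 106 100  99  96  97  99 115 135 162 170 176 174 171 166 166 173 170 172
 170 170 171 170 160 134 111  89  79  74]
273 [137 158 169 174 166 165 157 139 119 113 118 110 110 106 108 102 101 100
 102 103 105 104 117 140 164 169 173 173 171 172 174 170 174 169 171 170
 168 171 169 166 173 167 166 151 126 100]
275 [133 121 136 158 172 175 171 170 166 163 169 167 165 161 158 151 153 150
 151 156 158 162 163 168 174 175 169 171 170 170 166 171 172 168 172 169
 169 170 171 171 172 169 166 159 146 123]
```

send_rows(
  series=[
    {"ax": 0,"ay": 0,"az": 0,"dx": -0.12,"dy": -0.15,"dz": 0,"hand": 1},
    {"ax": 0,"ay": 0,"az": 0,"dx": -0.12,"dy": -0.15,"dz": 2,"hand": 1},
    {"ax": 0,"ay": 0,"az": 0,"dx": -0.12,"dy": -0.15,"dz": 4,"hand": 1},
    {"ax": 0,"ay": 0,"az": 0,"dx": -0.12,"dy": -0.15,"dz": 5,"hand": 1},
    {"ax": 0,"ay": 0,"az": 0,"dx": -0.12,"dy": -0.15,"dz": 5,"hand": 1},
    {"ax": 0,"ay": 0,"az": 0,"dx": -0.12,"dy": -0.15,"dz": 5,"hand": 1},
  ],
)

```text
clock: 5.5
eef_pos: [481.5, -249.7, 41.2]
tool_rot: [3.142, 0.001, 2.951]
force: [0.2, -0.1, -0.4]
width: 23.4
gripper_force: 59.1
```

```bash
python3 go.py 481 -248 23
```

```text
t 5.5 d cm [0.08 0.16 1.82] a [0.    0.001 0.   ] eef [ 481.5 -249.7   41.2] F [ 0.2 -0.1 -0.4] w 23.4
```

send_rows(
  series=[
    {"ax": 0,"ay": 0,"az": 0,"dx": 0.05,"dy": 0.12,"dz": 0.3,"hand": 1},
    {"ax": 0,"ay": 0,"az": 0,"dx": 0.05,"dy": 0.12,"dz": 0.8,"hand": 1},
    {"ax": 0,"ay": 0,"az": 0,"dx": 0.05,"dy": 0.12,"dz": 1.3,"hand": 1},
    {"ax": 0,"ay": 0,"az": 0,"dx": 0.05,"dy": 0.12,"dz": 1.7,"hand": 1},
    {"ax": 0,"ay": 0,"az": 0,"dx": 0.05,"dy": 0.12,"dz": 1.7,"hand": 1},
  ],
)

```text
clock: 6.0
eef_pos: [480.2, -248.6, 23.1]
tool_rot: [3.141, -0.001, 2.951]
force: [0.2, 0.2, -0.5]
width: 24.3
gripper_force: 59.1
```

```bash
python3 go.py 481 -248 22
```

```text
t 6.0 d cm [-0.06  0.08  0.11] a [ 0.    -0.001 -0.   ] eef [ 480.2 -248.6   23.1] F [ 0.2  0.2 -0.5] w 24.3
```

Down the last millimetre or two, then open a little.

send_rows(
  series=[
    {"ax": 0,"ay": 0,"az": 0,"dx": 0,"dy": 0.03,"dz": 0.1,"hand": 1},
    {"ax": 0,"ay": 0,"az": 0,"dx": 0,"dy": 0.03,"dz": 0.15,"hand": 1},
    {"ax": 0,"ay": 0,"az": 0,"dx": 0,"dy": 0.03,"dz": 0.15,"hand": 1},
  ],
)

```text
clock: 6.3
eef_pos: [480.8, -248.5, 22.2]
tool_rot: [3.142, 0.0, 2.951]
force: [0.7, 1.3, -1.1]
width: 24.0
gripper_force: 59.1
```

```bash
python3 go.py 481 -248 22; python3 - <<'E'
from h import *
a=grab('scene','3')
cv2.imwrite('pics/down.png',cv2.convertScaleAbs(cv2.resize(a['pixels'][195:295,270:370,::-1],(600,600),interpolation=cv2.INTER_CUBIC),alpha=1.5))
E
```

```text
t 6.3 d cm [-0.01  0.05  0.02] a [ 0.  0. -0.] eef [ 480.8 -248.5   22.2] F [ 0.7  1.3 -1.1] w 24.0
```

View pics/down.png

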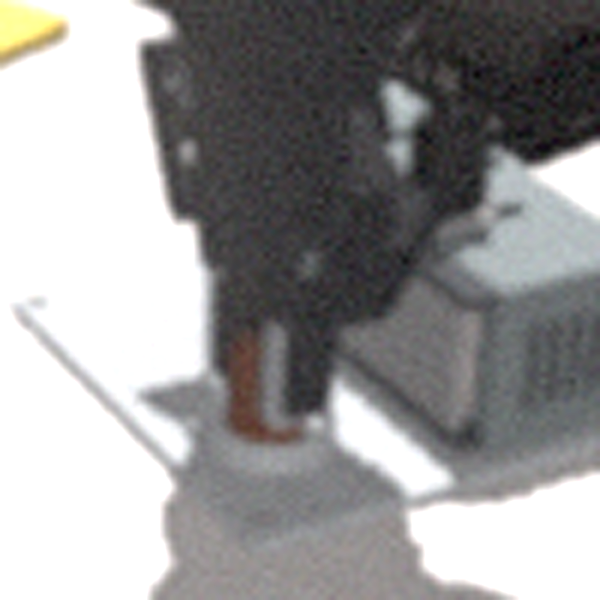

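The bottle's foot is inside the ring (ring 215–318 px, bottle centred about 262). Release, then rise.

send_rows(
  series=[
    {"ax": 0,"ay": 0,"az": 0,"dx": 0,"dy": 0,"dz": 0.06,"hand": 1},
    {"ax": 0,"ay": 0,"az": 0,"dx": 0,"dy": 0,"dz": 0.06,"hand": 0.65},
    {"ax": 0,"ay": 0,"az": 0,"dx": 0,"dy": 0,"dz": 0.06,"hand": 0.5},
    {"ax": 0,"ay": 0,"az": 0,"dx": 0,"dy": 0,"dz": 0,"hand": 0.4},
    {"ax": 0,"ay": 0,"az": 0,"dx": 0,"dy": 0,"dz": 0,"hand": 0.3},
    {"ax": 0,"ay": 0,"az": 0,"dx": 0,"dy": 0,"dz": 0,"hand": 0.3},
  ],
)

```text
clock: 6.95
eef_pos: [480.8, -248.5, 22.3]
tool_rot: [-3.142, 0.0, 2.951]
force: [0.7, 0.1, -0.5]
width: 60.0
gripper_force: 0.0
```

send_rows(
  series=[
    {"ax": 0,"ay": 0,"az": 0,"dx": 0,"dy": 0,"dz": -2,"hand": 0.3},
    {"ax": 0,"ay": 0,"az": 0,"dx": 0,"dy": 0,"dz": -5,"hand": 0.3},
    {"ax": 0,"ay": 0,"az": 0,"dx": 0,"dy": 0,"dz": -9,"hand": 0.3},
    {"ax": 0,"ay": 0,"az": 0,"dx": 0,"dy": 0,"dz": -13,"hand": 0.3},
    {"ax": 0,"ay": 0,"az": 0,"dx": 0,"dy": 0,"dz": -16,"hand": 0.3},
    {"ax": 0,"ay": 0,"az": 0,"dx": 3,"dy": 0,"dz": -17,"hand": 0.3},
    {"ax": 0,"ay": 0,"az": 0,"dx": 7,"dy": 0,"dz": -17,"hand": 0.3},
    {"ax": 0,"ay": 0,"az": 0,"dx": 7,"dy": 0,"dz": -17,"hand": 0.3},
  ],
)

```text
clock: 7.75
eef_pos: [405.6, -234.5, 191.9]
tool_rot: [-3.139, -0.007, 2.95]
force: [0.3, -0.1, -0.1]
width: 59.9
gripper_force: 0.0
```

```bash
python3 go.py 542 -260 130; python3 - <<'E'
from h import *
a=grab('scene','4');b=grab('top','4')
f=lambda p,x,y:cv2.resize(p[y:y+80,x:x+80,::-1],(400,400),interpolation=cv2.INTER_CUBIC)
cv2.imwrite('pics/rel.png',cv2.convertScaleAbs(np.hstack([f(a['pixels'],280,205),f(b['pixels'],275,152)]),alpha=1.4))
E
```

```text
t 7.75 d cm [-13.92   0.11   6.08] a [-0.002 -0.007 -0.001] eef [ 405.6 -234.5  191.9] F [ 0.3 -0.1 -0.1] w 59.9
```

View pics/rel.png

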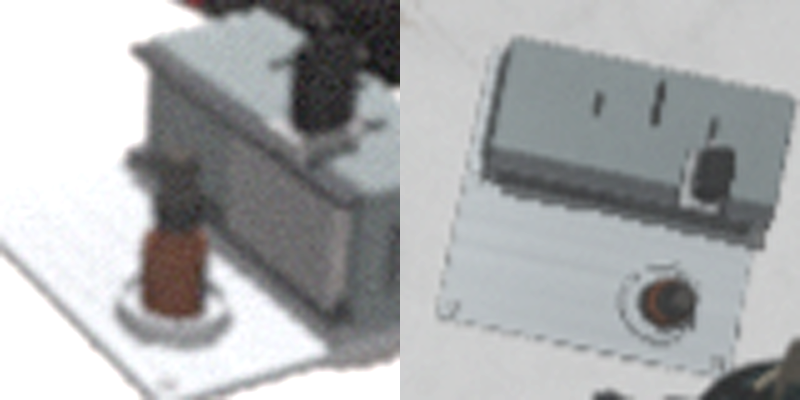

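Small bottle stands upright in the ring (scene crop (175,270), ring 115–232). Knob at top crop (714,172), unchanged.

send_rows(
  series=[
    {"ax": 0,"ay": 0,"az": 0,"dx": -3,"dy": 0,"dz": 0,"hand": 0.3},
    {"ax": 0,"ay": -0.005,"az": 0,"dx": -7,"dy": 0.1,"dz": 1,"hand": 0.3},
    {"ax": 0,"ay": -0.005,"az": 0,"dx": -11,"dy": 0.1,"dz": 3,"hand": 0.3},
    {"ax": 0,"ay": -0.005,"az": 0,"dx": -13.9,"dy": 0.1,"dz": 5,"hand": 0.3},
    {"ax": 0,"ay": -0.005,"az": 0,"dx": -13.9,"dy": 0.1,"dz": 6,"hand": 0.3},
    {"ax": 0,"ay": -0.005,"az": 0,"dx": -13.9,"dy": 0.1,"dz": 6,"hand": 0.3},
    {"ax": 0,"ay": -0.005,"az": 0,"dx": -13.9,"dy": 0.1,"dz": 6,"hand": 0.3},
  ],
)

```text
clock: 8.55
eef_pos: [548.3, -260.2, 132.1]
tool_rot: [3.141, 0.004, 2.951]
force: [1.1, -0.3, -0.2]
width: 59.8
gripper_force: 0.0
```

```bash
python3 go.py 542 -260 79
```

```text
t 8.55 d cm [ 0.65 -0.1   5.31] a [0.    0.004 0.   ] eef [ 548.3 -260.2  132.1] F [ 1.1 -0.3 -0.2] w 59.8
```

send_rows(
  series=[
    {"ax": 0,"ay": 0.003,"az": 0,"dx": 0.5,"dy": -0.1,"dz": 1,"hand": 0.3},
    {"ax": 0,"ay": 0.003,"az": 0,"dx": 0.5,"dy": -0.1,"dz": 3,"hand": 0.3},
    {"ax": 0,"ay": 0.003,"az": 0,"dx": 0.5,"dy": -0.1,"dz": 4.7,"hand": 0.3},
    {"ax": 0,"ay": 0.003,"az": 0,"dx": 0.5,"dy": -0.1,"dz": 5.3,"hand": 0.3},
    {"ax": 0,"ay": 0.003,"az": 0,"dx": 0.5,"dy": -0.1,"dz": 5.3,"hand": 0.3},
    {"ax": 0,"ay": 0.003,"az": 0,"dx": 0.5,"dy": -0.1,"dz": 5.3,"hand": 0.3},
  ],
)

```text
clock: 9.15
eef_pos: [544.2, -260.6, 79.6]
tool_rot: [3.141, 0.003, 2.951]
force: [0.4, -0.3, 0.8]
width: 59.5
gripper_force: 0.0
```

```bash
python3 go.py 542 -260 79
```

```text
t 9.15 d cm [0.22 0.02 0.06] a [ 0.     0.003 -0.   ] eef [ 544.2 -260.6   79.6] F [ 0.4 -0.3  0.8] w 59.5
```

send_rows(
  series=[
    {"ax": 0,"ay": 0,"az": 0,"dx": 0.1,"dy": 0,"dz": 0,"hand": 0.6},
    {"ax": 0,"ay": 0,"az": 0,"dx": 0.1,"dy": 0,"dz": 0,"hand": 0.8},
    {"ax": 0,"ay": 0,"az": 0,"dx": 0.1,"dy": 0,"dz": 0,"hand": 1},
    {"ax": 0,"ay": 0,"az": 0,"dx": 0.1,"dy": 0,"dz": 0,"hand": 1},
    {"ax": 0,"ay": 0,"az": 0,"dx": 0.1,"dy": 0,"dz": 0,"hand": 1},
    {"ax": 0,"ay": 0,"az": 0,"dx": 0.1,"dy": 0,"dz": 0,"hand": 1},
    {"ax": 0,"ay": 0,"az": 0,"dx": 0.1,"dy": 0,"dz": 0,"hand": 1},
    {"ax": 0,"ay": 0,"az": 0,"dx": 0.1,"dy": 0,"dz": 0,"hand": 1},
  ],
)

```text
clock: 9.95
eef_pos: [543.2, -260.2, 79.8]
tool_rot: [3.142, 0.003, 2.951]
force: [-0.4, 1.7, 5.1]
width: 13.0
gripper_force: 59.1
```

```bash
python3 go.py 542 -260 79
```

```text
t 9.95 d cm [0.12 0.   0.08] a [ 0.     0.003 -0.   ] eef [ 543.2 -260.2   79.8] F [-0.4  1.7  5.1] w 13.0
```

send_rows(
  series=[
    {"ax": 0,"ay": 0,"az": 0,"dx": 0,"dy": 0.4,"dz": -0.03,"hand": 1},
    {"ax": 0,"ay": 0,"az": 0,"dx": 0,"dy": 0.8,"dz": -0.03,"hand": 1},
    {"ax": 0,"ay": 0,"az": 0,"dx": 0,"dy": 1.2,"dz": -0.03,"hand": 1},
    {"ax": 0,"ay": 0,"az": 0,"dx": 0,"dy": 1.6,"dz": -0.03,"hand": 1},
    {"ax": 0,"ay": 0,"az": 0,"dx": 0,"dy": 2,"dz": -0.03,"hand": 1},
    {"ax": 0,"ay": 0,"az": 0,"dx": 0,"dy": 2.4,"dz": -0.03,"hand": 1},
    {"ax": 0,"ay": 0,"az": 0,"dx": 0,"dy": 2.8,"dz": -0.03,"hand": 1},
    {"ax": 0,"ay": 0,"az": 0,"dx": 0,"dy": 3,"dz": -0.03,"hand": 1},
    {"ax": 0,"ay": 0,"az": 0,"dx": 0,"dy": 3,"dz": -0.03,"hand": 1},
    {"ax": 0,"ay": 0,"az": 0,"dx": 0,"dy": 3,"dz": -0.03,"hand": 1},
  ],
)

```text
clock: 10.95
eef_pos: [548.4, -233.4, 79.8]
tool_rot: [-3.138, 0.003, 2.949]
force: [-1.3, -6.9, 4.2]
width: 12.9
gripper_force: 59.1
```

```bash
python3 go.py 547.7 -230.5 79; python3 - <<'E'
from m import *
print('half expected knob',(R@[20,-5]+o).round(1))
a=grab('scene','5');b=grab('top','5')
f=lambda p,x,y:cv2.resize(p[y:y+80,x:x+80,::-1],(400,400),interpolation=cv2.INTER_CUBIC)
cv2.imwrite('pics/half.png',cv2.convertScaleAbs(np.hstack([f(a['pixels'],280,205),f(b['pixels'],275,152)]),alpha=1.4))
E
```

```text
t 10.95 d cm [0.13 0.27 0.08] a [-0.004  0.003 -0.002] eef [ 548.4 -233.4   79.8] F [-1.3 -6.9  4.2] w 12.9
half expected knob [ 547.6 -230.3]
```

View pics/half.png

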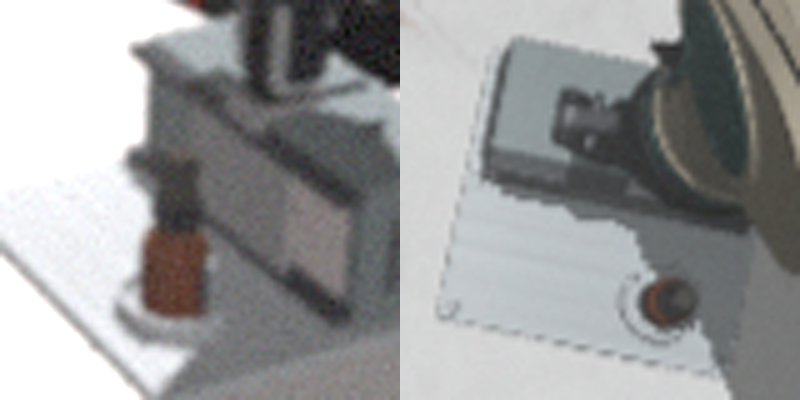

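The window is nearly half open, bottle untouched. Travel ≈27 mm; add 2.5 mm.

send_rows(
  series=[
    {"ax": 0,"ay": 0,"az": 0,"dx": 0,"dy": 0.15,"dz": 0,"hand": 1},
    {"ax": 0,"ay": 0,"az": 0,"dx": 0,"dy": 0.25,"dz": 0,"hand": 1},
    {"ax": 0,"ay": 0,"az": 0,"dx": 0,"dy": 0.25,"dz": 0,"hand": 1},
    {"ax": 0,"ay": 0,"az": 0,"dx": 0,"dy": 0.25,"dz": 0,"hand": 1},
    {"ax": 0,"ay": 0,"az": 0,"dx": 0,"dy": 0.25,"dz": 0,"hand": 1},
    {"ax": 0,"ay": 0,"az": 0,"dx": 0,"dy": 0.25,"dz": 0,"hand": 1},
    {"ax": 0,"ay": 0,"az": 0,"dx": 0,"dy": 0.25,"dz": 0,"hand": 1},
  ],
)

```text
clock: 11.75
eef_pos: [548.9, -231.3, 79.8]
tool_rot: [-3.138, 0.003, 2.949]
force: [-0.8, -7.6, 6.1]
width: 12.9
gripper_force: 59.2
```

```bash
python3 - <<'E'
from m import *
e=[];F=[]
for i in range(6):
    g=get_image('scene'); st=read_state(); e.append(st['eef_pos']);F.append(st['force'])
e=np.array(e);F=np.array(F)
y=R[:,1]
print(e.mean(0).round(2),e.std(0).round(2),'F along y',(F[:,:2]@y).round(1),'travel from closed', ((e.mean(0)[:2]-[543.2,-260.2])@y).round(2),'lamp y',((e.mean(0)[:2]-o)@y).round(2))
# window edge: light part of window near-face, in scene: lamp y of border at z~36, x=12
c=cv2.resize(g['pixels'][205:285,280:360,::-1],(400,400),interpolation=cv2.INTER_CUBIC)
cv2.imwrite('pics/half2.png',cv2.convertScaleAbs(c,alpha=1.6))
for yy in (-65,-35,-5): 
    X=np.r_[R@[10,yy]+o,40]; p=proj(g,X); print(yy,((p-[280,205]+.5)*5).round(0))
E
```

```text
[ 548.85 -231.29   79.78] [0.02 0.01 0.02] F along y [-6.5 -7.3 -7.5 -7.4 -7.2 -7.1] travel from closed 29.46 lamp y -5.7
-65 [339. 246.]
-35 [290. 209.]
-5 [244. 175.]
```

View pics/half2.png

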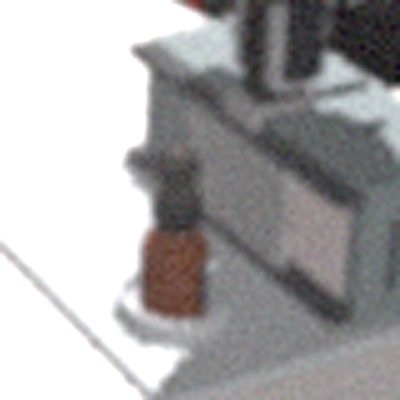

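The light half of the window begins at px ~285 (290 is predicted at exactly half travel), the measured travel is 29.5 mm and the spring force about 7.3 N. The bottle is still upright in the nest.

```bash
python3 -c "
from cell import *
print(finish_job())"
```

```text
the job is handed in; nothing more can be done
None
```

The job is handed in: the small bottle stands upright, let go, in the nest, and the gripper holds the shutter at about 29.5 mm, half travel. No verdict came back. The taller bottle and tin were not approached closely, but I did not re-measure their positions at the end.

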